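# Clamp the tin in the paint shaker and start it

## Robot

A 7-joint arm with a two-finger parallel gripper is mounted at the origin on the work surface; the furniture and walls round the work are solid. World frame = base frame: x ahead of the robot, y to its left, z up, the work surface at z = 0. Lengths are in m, angles in rad, forces in N, time in s.
With the tool pointing down it reaches from about 0.425 to 0.975 m from the base axis. Payload 16.7 kg.
Tool frame: the origin (TCP) lies midway between the tips of the shut fingers; the grasp point (between the pads) lies 19 mm behind it; x points along the fingers, y is the direction in which the jaws open and shut, and the axes are right-handed (so a half turn about x gives the same grasp; the last joint's range is limited). The gripper opens to 85 mm and grips with 20 to 120 N. Pads are 22 mm wide; open, the fingers measure 114 mm over their backs; the gripper's body (76 mm by 85 mm) begins 54 mm behind the grasp point. The pads swing forward as they close: fully open they stand 13 mm farther back than shut.
Start: joints at [-0.845, 0.426, 0.074, 1.606, -0.034, 1.111, -0.067], TCP at [0.518, 0.432, 0.231] pointing down, gripper open.
Joint ranges: [-2.85, 2.85], [-0.5, 2.14], [-1.23, 1.37], [0.21, 2.46], [-1.02, 4.16], [0.16, 2.05], [-2.73, 2.73]. Speed limits (rad/s): [1.89, 1.89, 2.39, 2.39, 3.01, 3.01, 3.01].

## Interface

Orientations are given as [roll, pitch, yaw] about the fixed x, y, z axes, in that order (R = Rz(yaw) Ry(pitch) Rx(roll)).
In Python, from plant import bot gives the robot as it stands.
- The arm moves only by the shell command python3 -m handwheel 'ROWS' [FORCE]. ROWS is JSON, a list of rows, each a list of 7 numbers: the shift along the tool's x, y, z in mm, then the turn, a rotation vector about the tool's x, y, z in degrees, then the finger opening in mm, from 0 to 85.4. In form: [[dx, dy, dz, ax, ay, az, fingers], ...]. A call has 1 to 20 rows; each row shifts and turns the pose as measured when the row begins, along the tool's axes as they then stand; what a row does not reach is not made up. A row lasts 1/12 s, in which the tool goes at most 41.7 mm and 7.16 degrees, less where a joint would pass 70% of its speed; a pose out of reach is approached as far as the arm can. A call with a gripper value outside its range is refused whole. The fingers move at their own pace and stop on an object; FORCE is the grip in N (left out, the last holds). Time passes only in rows, so rows that do not move let the fingers close. It gives the time, the measured TCP pose, the force and the opening at its end, in the units of the state.
- bot.get_obs(): the state, without advancing time (a new reading comes with each control period).
- bot.grab_frame(name): name is "side" or "top" or "wrist"; returns (picture, depth): 400x640x3 uint8, red, green, blue; 400x640 float32, m along the optical axis (not along the pixel's ray), 0 where there is no reading.
- bot.camera_params(name): a dict with "K" (3x3 intrinsics, pixels), "origin" and "attitude" of the camera in the world. Camera axes: x right, y up, looking along -z (the intrinsics and any distortion apply to the point x, -y, -z); pixel columns grow to the right and rows downward; lengths in m; the calibration is good to about 2 mm. A picture is of the moment at which its call begins: read the wrist's pose just before it. camera_params takes no time and is no camera call; for the wrist camera it gives the pose at the moment of the call.
- bot.finish_job(): hands the job in, once; it reports no verdict.
Trained networks look in the newest picture that a camera, given by its name, has taken for a name from the list of things; names that differ only in an ending like _2 or _b are one class to them, and where a whole thing is asked for, a point or a joint stands for the part that bears it (a point fixed in the world has none). Each returns a list of dicts, best first, with "conf" (0 to 1); they miss things now and then, are a little off and sometimes report something else, mostly with a low value. They report only what shows in the picture. A call takes as long as a camera call. They do not tell look-alikes from the thing itself.
- bot.find_in(thing, camera): "point" ([row, column] as shares, 0 to 1, of the picture: columns of its width, rows of its height, amid what is visible of it).
- bot.pinpoint(thing, camera): "point" ([row, column] as shares, 0 to 1, of the picture: columns of its width, rows of its height: a listed point, or the origin of a listed thing).
The state is a dict: "time": time; "q": joint angles; "qd": joint speeds; "effort": joint torques, N m; "ee_pos": TCP position; "ee_rot": TCP orientation; "contact_force": force on the tool from outside, world axes, zero at the start; "moment": the same for the moment, N m; "grip_width": opening from 0.0 (shut) to 1.0 (fully open).
Only numpy, scipy, OpenCV 4.12 (cv2) and the standard library are available. Lean on these libraries where they do the work, as an engineer would, in place of code of your own. Each camera call takes 0.05 s, during which the arm holds its last target. There are 200 camera calls.

## Task

Get the red tin shaking: turn the crank handwheel on top of the paint shaker clockwise until the rubber pad presses firmly down on the tin's lid. Only then push the green start button all the way in and let it spring back out, leaving the red stop button, the tin's place and the things around the machine alone.

Things in the scene. Friction and masses are not known exactly. Their poses are not given: they have to be found in the camera images.
- shaker: Bench paint shaker, fixed. Blue base 190 x 385 mm, 45 mm high; two columns on its y axis, 72 mm either side of the tin tray, carry a blue bridge (top 244 mm up) and the handwheel. Grey control housing with two buttons on its right-hand end (local y -138 to -268 mm, top 106 mm up). Origin on the table under the tray's centre; z up, at yaw 0 x points away from the robot, y to the left.
- wheel_axis (a point): Point on the handwheel's vertical axis, above the shaker's origin, level with the middle of the crank grip (300 mm above the table). Wheel stays at its height; rim radius 58 mm, rim top 267 mm up; a threaded stem 14 mm thick stands out of the hub (to 310 mm up at most) and sinks as the clamp goes down.
- crank (a point): Middle of the crank grip: a black upright handle, 22 mm thick, 48 mm tall (273 to 321 mm above the table), that spins freely on its pin at the wheel's rim, 58 mm from the wheel's axis. It can be held from above without letting go and led round in a circle.
- handwheel (a joint): Angle of the handwheel, rad: 0 with the clamp fully up, grows clockwise seen from above, 11.62 at its end stop. Clamp goes down 20 mm a turn; pad touches the lid at about 9.4, then is squeezed, up to 7 mm (21 N) at the end stop. Stays where it is left; takes 2 to 4 N at the crank. At 0 the crank is on the shaker's local -x side of the axis.
- pad_face (a point): Centre of the underside of the clamp's black rubber pad (80 mm across, 13 mm thick, gives like a spring of 3 N a mm), which comes down on the tin's lid.
- pad: The same rubber pad under the clamp plate; origin at the centre of its underside.
- tin_seat (a point): Centre of the floor of the tin tray, 49 mm above the table; inner radius of its low rim 49 mm.
- red_tin: Red paint tin, 88 mm across, 122 mm tall, loose, standing in the tray under the pad. Origin at the centre of its underside, z up.
- start (a joint): Green start button: travel in m, 0 when out, 0.008 fully in; springs back by itself; fully in takes 4 N.
- start_top (a point): Centre of the top of the green start button (cap 32 mm across, pressed straight down), on the housing 205 mm to the right of the wheel's axis and 38 mm towards the shaker's local -x.
- stop (a joint): Red stop button, like the green one: 0 when out, 0.008 fully in. Not to be pressed.
- stop_top (a point): Centre of the top of the red stop button, 80 mm from the green one along the shaker's +x.
- green_tin: Green paint tin, 77 mm across, 127 mm tall, loose on the table to the left of the machine. Origin at the centre of its underside.
- brush: Paint brush, 214 mm long, wooden handle, lying on the table to the right of the machine. Origin at the centre of its underside.
Things that resemble listed ones, but are neither listed nor needed, are in the scene too. What is shaped like the red_tin but turquoise or yellow is not meant.

How it is judged:
On the way, in this order (a step that is already met when the one before it is completed fails the run):
1. the rubber pad presses on the tin's lid with more than 8 N (contact force between pad and red_tin above 8 N), for 0.3 s.
2. with the tin clamped, the green start button is pushed fully in (more than 7 of its 8 mm) (value of joint start above 0.007 m and contact force between pad and red_tin above 8 N), for 0.1 s.
At the end, for the whole second after the job is handed in: The pad still presses on the red tin's lid with more than 8 N (3 mm of squeeze); the tin stands upright (within 0.06 rad) in its tray, within 10 mm of the centre; both buttons are out (less than 2 mm in) (value of joint each of start, stop below 0.002 m and contact force between pad and red_tin above 8 N and horizontal distance between red_tin and tin_seat below 0.01 m and angle between red_tin's own z axis and vertical below 0.06 rad); the robot touches nothing.
It fails at once if the start button is pushed in (over 4 mm) while the tin is not clamped (value of joint start above 0.004 m and contact force between pad and red_tin below 5 N).
It fails at once if the red stop button is pushed in (over 4 mm) (value of joint stop above 0.004 m).
It fails at once if the green tin or the brush is moved more than 30 mm (distance of any of green_tin, brush from where it was at the start of the episode above 0.03 m).
It also fails if it takes over 58 s, if anything falls off the work surface, if the arm or the gripper's body presses on something with over 40 N, if the wrist force passes 120 N, or if a joint passes its speed limit or range.

## Working session

There is one attempt and no reset: what is moved stays moved. The work goes in short steps, Python scripts to look and compute and a shell command to move; the robot and the scene stay as the last step left them, time stands still between calls to the robot, and variables do not carry over. Pictures are saved under pics/ and viewed, about 8 in all and at most 12, crops included, and the job is handed in when it is done.

```bash
ls; mkdir -p pics
cat > h.py <<'E'
import numpy as np, cv2
from plant import bot
from scipy.spatial.transform import Rotation as R
def att(a):
    a=np.array(a,float)
    return a if a.shape==(3,3) else R.from_euler('xyz',a).as_matrix() if a.size==3 else R.from_quat(a).as_matrix()
def ray(c,row,col):
    K=np.array(c['K']); d=np.array([(col-K[0,2])/K[0,0],-(row-K[1,2])/K[1,1],-1.])
    return np.array(c['origin']),att(c['attitude'])@d
def atz(c,pt,z):
    o,d=ray(c,pt[0]*400,pt[1]*640); return o+d*(z-o[2])/d[2]
def atd(c,pt,dep):
    o,d=ray(c,pt[0]*400,pt[1]*640); return o+d*dep[min(399,int(pt[0]*400)),min(639,int(pt[1]*640))]
E
python3 - <<'E'
from h import *
np.set_printoptions(precision=3,suppress=True)
print(bot.get_obs())
ims=[]
for n in('top','side'):
    im,d=bot.grab_frame(n); c=bot.camera_params(n); print(n,c)
    cv2.imwrite(f'pics/{n}0.png',im[...,::-1])
    for t,z in(('crank',.297),('wheel_axis',.297),('start_top',None),('stop_top',None),('red_tin',None),('green_tin',0),('brush',0),('shaker',0)):
        for r in bot.pinpoint(t,n)[:2]:
            p=r['point']; print(t,r['conf'],np.array(p)*[400,640],'depth',atd(c,p,d),'z',atz(c,p,z) if z is not None else '')
E
```

```text
pics
{'time': 0.0, 'q': array([-0.844,  0.427,  0.074,  1.607, -0.034,  1.111, -0.067]), 'qd': array([ 0.001, -0.002,  0.   ,  0.001, -0.001, -0.001,  0.   ]), 'effort': array([ -0.001, -94.982,   3.761, -46.352,   0.019,   0.01 ,   0.   ]), 'ee_pos': array([0.518, 0.432, 0.231]), 'ee_rot': array([-1.519,  1.57 , -2.394]), 'contact_force': array([ 0.304, -0.419,  0.338]), 'moment': array([-0.02 , -0.023, -0.026]), 'grip_width': 0.9984248829421322}
top {'K': array([[489.241,   0.   , 318.529],
       [  0.   , 489.241, 202.197],
       [  0.   ,   0.   ,   1.   ]]), 'origin': array([-0.124, -0.394,  1.255]), 'attitude': array([ 0.656,  0.017, -1.126])}
crank 0.96 [166.    257.984] depth [0.565 0.126 0.312] z [0.577 0.134 0.297]
crank 0.68 [229.88  285.312] depth [0.552 0.057 0.081] z [ 0.427 -0.026  0.297]
wheel_axis 0.84 [165.    277.504] depth [ 0.827  0.24  -0.001] z [0.601 0.089 0.297]
start_top 0.58 [221.48  353.216] depth [ 0.643 -0.117  0.109] z 
start_top 0.33 [190.6   280.896] depth [0.573 0.07  0.231] z 
stop_top 0.42 [203.68  358.912] depth [ 0.695 -0.112  0.129] z 
red_tin
[... 602 characters left out ...]
pth [0.562 0.131 0.309] z [0.573 0.142 0.297]
wheel_axis 0.66 [147.52  295.808] depth [0.598 0.079 0.303] z [0.604 0.084 0.297]
wheel_axis 0.66 [179.    289.088] depth [0.57  0.083 0.213] z [0.502 0.017 0.297]
start_top 0.42 [229.48  363.328] depth [ 0.613 -0.133  0.127] z 
stop_top 0.56 [207.8  369.92] depth [ 0.689 -0.101  0.128] z 
red_tin 0.73 [217.48  293.312] depth [0.557 0.064 0.088] z 
red_tin 0.68 [284.4   272.128] depth [ 0.363 -0.036  0.071] z 
green_tin 0.72 [195.52  224.576] depth [0.529 0.326 0.037] z [0.553 0.359 0.   ]
brush 0.8 [311.4   420.992] depth [ 0.568 -0.351  0.01 ] z [ 0.574 -0.349  0.   ]
shaker 0.56 [225.6   297.024] depth [0.561 0.055 0.058] z [0.6   0.092 0.   ]
```

Run:
```python
import cv2
im=cv2.imread('pics/side0.png')[80:340,150:470]
cv2.imwrite('pics/c1.png',cv2.resize(im,None,fx=2.3,fy=2.3,interpolation=cv2.INTER_CUBIC))
```

```text
(no output)
```

View pics/c1.png

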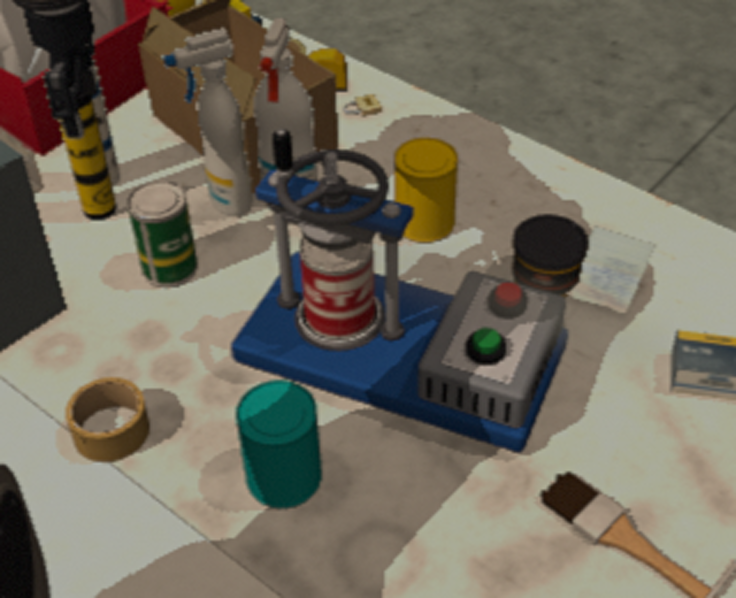

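The picture shows the shaker with the red and white tin in its tray. The crank grip is at the wheel's left (crop 283,150), green start at (487,345), red stop at (508,298), and the brush at lower right. The detections agree with all of these. Next I'll work out the approach above the crank.

```bash
cat >> h.py <<'E'
np.set_printoptions(precision=4,suppress=True)
def tool():
    s=bot.get_obs(); return s,np.array(s['ee_pos']),R.from_euler('xyz',s['ee_rot']).as_matrix()
def go(target):
    s,p,M=tool(); return M.T@(np.array(target)-p)*1000
E
python3 - <<'E'
from h import *
s,p,M=tool(); print(M); print(go([.575,.138,.40]))
E
```

```text
[[-0.0001  0.7681  0.6404]
 [-0.      0.6404 -0.7681]
 [-1.     -0.0001 -0.    ]]
[-168.7158 -144.9693  262.2336]
```

```bash
python3 -m handwheel '[[-34,0,0,0,0,0,85],[-34,0,0,0,0,0,85],[-34,0,0,0,0,0,85],[-34,0,0,0,0,0,85],[-34,0,0,0,0,0,85],[0,-15,26,0,0,0,60],[0,-15,26,0,0,0,60],[0,-15,26,0,0,0,60],[0,-15,26,0,0,0,60],[0,-15,26,0,0,0,60],[0,-15,26,0,0,0,60],[0,-15,26,0,0,0,60],[0,-15,26,0,0,0,60],[0,-15,26,0,0,0,60],[0,-10,28,0,0,0,60]]'
python3 - <<'E'
from h import *
s,p,M=tool(); print(s['time'],p,s['grip_width'])
im,d=bot.grab_frame('wrist'); c=bot.camera_params('wrist')
cv2.imwrite('pics/w1.png',im[...,::-1])
print(c['origin'])
for t,z in(('crank',.297),('wheel_axis',.297),('start_top',.12),('stop_top',.12)):
    for r in bot.pinpoint(t,'wrist')[:2]:
        q=r['point']; print(t,r['conf'],np.array(q)*[400,640],'depth',atd(c,q,d),'z',atz(c,q,z))
E
```

```text
time: 2.15
ee_pos: [0.5737, 0.1328, 0.4097]
ee_rot: [2.685, 1.569, 1.822]
contact_force: [1.0, 0.4, -0.6]
grip_width: 0.704
2.15 [0.5737 0.1328 0.4097] 0.7039797480290131
[0.5235 0.1891 0.5529]
crank 0.88 [205.2   319.808] depth [0.5731 0.1345 0.3231] z [0.5787 0.1283 0.297 ]
wheel_axis 0.78 [261.    300.096] depth [0.5984 0.0763 0.3054] z [0.6009 0.0725 0.297 ]
stop_top 0.72 [318.    283.584] depth [ 0.6987 -0.1065  0.1315] z [ 0.7035 -0.1146  0.12  ]
```

View pics/w1.png

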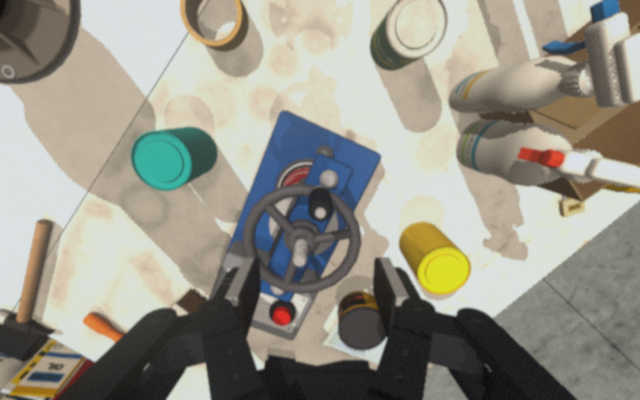

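The wrist view shows the crank grip at (205,319), the wheel hub at about (255,300) and red stop at (313,282). I'll fit the grip and the wheel rim from the depth.

Run:
```python
from h import *
from scipy.optimize import least_squares
def cloud(n):
    im,d=bot.grab_frame(n); c=bot.camera_params(n); K=c['K']
    v,u=np.mgrid[:400,:640]; P=np.stack([(u-K[0,2])/K[0,0]*d,-(v-K[1,2])/K[1,1]*d,-d],-1)@att(c['attitude']).T+np.array(c['origin'])
    return P[d>0]
for n in('wrist','side','top'):
    P=cloud(n)
    Q=P[(P[:,2]>.31)&(P[:,2]<.327)&(np.hypot(P[:,0]-.575,P[:,1]-.135)<.03)]
    T=P[(P[:,2]>.255)&(P[:,2]<.27)&(np.abs(np.hypot(P[:,0]-.601,P[:,1]-.083)-.055)<.02)]
    if len(Q): print(n,len(Q),'grip top med',np.median(Q,0),Q.min(0),Q.max(0))
    if len(T)>30:
        f=least_squares(lambda x:np.hypot(T[:,0]-x[0],T[:,1]-x[1])-x[2],[.6,.083,.058],loss='soft_l1',f_scale=.003); print('rim',len(T),f.x)
```

```text
wrist 519 grip top med [0.5724 0.1402 0.3209] [0.5634 0.1278 0.3101] [0.5845 0.1489 0.3264]
rim 3894 [0.5945 0.0861 0.0561]
side 54 grip top med [0.5694 0.1347 0.3187] [0.5594 0.1273 0.3109] [0.5821 0.1463 0.3261]
rim 602 [0.5912 0.0813 0.0571]
top 53 grip top med [0.5699 0.132  0.3197] [0.5615 0.1231 0.3102] [0.5798 0.144  0.327 ]
rim 620 [0.5915 0.079  0.0567]
```

```bash
python3 -c "
from h import *
print(go([.573,.139,.284]))"
```

```text
[125.1173   1.4295  -2.6512]
```

```bash
python3 -m handwheel '[[30,1.5,-2.5,0,0,0,60],[30,0,0,0,0,0,60],[25,0,0,0,0,0,60],[20,0,0,0,0,0,60],[20,0,0,0,0,0,60],[5,0,0,0,0,0,60],[0,0,0,0,0,0,10],[0,0,0,0,0,0,10],[0,0,0,0,0,0,10],[0,0,0,0,0,0,10],[0,0,0,0,0,0,10],[0,0,0,0,0,0,10]]' 30
python3 - <<'E'
from h import *
s,p,M=tool(); print(s['grip_width'],p,M)
# circle plan: shifts per 10deg cw in tool y,z
ax=np.array([.595,.0855]); a=np.degrees(np.arctan2(*(p[:2]-ax)[::-1])); print(a,np.hypot(*(p[:2]-ax)))
E
```

```text
time: 3.55
ee_pos: [0.5722, 0.1472, 0.2768]
ee_rot: [2.053, 1.567, 1.203]
contact_force: [2.8, 0.1, -11.5]
grip_width: 0.241
0.2407524231193018 [0.5722 0.1472 0.2768] [[ 0.0013  0.7512  0.66  ]
 [ 0.0034  0.66   -0.7512]
 [-1.      0.0033 -0.0017]]
110.24535837731514 0.06574635202232897
```

```bash
python3 -m handwheel '[[0,0,0,0,0,0,40],[0,0,0,0,0,0,40],[0,0,0,0,0,0,40],[0,0,0,0,0,0,40]]'
python3 - <<'E'
from h import *
s,p,M=tool(); print(p,s['contact_force'])
im,d=bot.grab_frame('wrist'); c=bot.camera_params('wrist')
cv2.imwrite('pics/w2.png',im[...,::-1])
K=c['K']; v,u=np.mgrid[:400,:640]; P=(np.stack([(u-K[0,2])/K[0,0]*d,-(v-K[1,2])/K[1,1]*d,-d],-1)@att(c['attitude']).T+np.array(c['origin']))[d>0]
T=(P-p)@M
Q=T[(P[:,2]>.315)&(P[:,2]<.325)&(abs(T[:,1])<.016)&(abs(T[:,2])<.035)]
print(len(Q),np.median(Q,0),Q.min(0),Q.max(0))
for r in bot.pinpoint('crank','wrist')[:2]: print(r,M.T@(atz(c,r['point'],.297)-p))
E
```

```text
time: 3.88
ee_pos: [0.5737, 0.1477, 0.2797]
ee_rot: [1.631, 1.563, 0.781]
contact_force: [-0.8, -0.3, -0.4]
grip_width: 0.469
[0.5737 0.1477 0.2797] [-0.8309 -0.288  -0.4279]
1493 [-0.0411 -0.0004  0.0058] [-0.0453 -0.0111 -0.001 ] [-0.0353  0.0101  0.0197]
{'point': [0.7755, 0.4922], 'conf': 0.62} [-0.0173 -0.0001  0.0144]
```

View pics/w2.png

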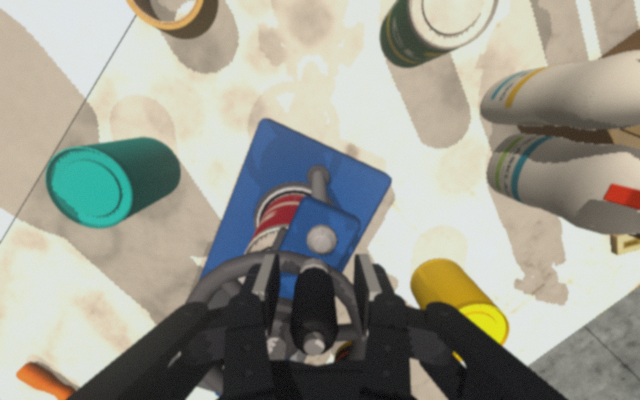

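The grip sits centred between the pads but about 8 mm ahead of them along tool z. I'll shift and close again.

```bash
python3 -m handwheel '[[0,0,8,0,0,0,40],[2,0,1,0,0,0,40],[0,0,0,0,0,0,10],[0,0,0,0,0,0,10],[0,0,0,0,0,0,10],[0,0,0,0,0,0,10],[0,0,0,0,0,0,10]]' 40
python3 - <<'E'
from h import *
s,p,M=tool(); print(s['grip_width'],p,M)
ax=np.array([.595,.0855]); e=p[:2]-ax; print(np.degrees(np.arctan2(e[1],e[0])),np.hypot(*e))
E
```

```text
time: 4.57
ee_pos: [0.5806, 0.14, 0.2781]
ee_rot: [1.602, 1.562, 0.752]
contact_force: [0.4, 1.0, 1.7]
grip_width: 0.245
0.24525449469659302 [0.5806 0.14   0.2781] [[ 0.0064  0.7516  0.6596]
 [ 0.006   0.6595 -0.7517]
 [-1.      0.0087 -0.0003]]
104.75535547767133 0.056346959003746956
```

```bash
cat > plan.py <<'E'
from h import *
import sys
ax=np.array([float(sys.argv[1]),float(sys.argv[2])]); n=int(sys.argv[3])
s,p,M=tool(); e=p[:2]-ax; th=np.arctan2(e[1],e[0]); st=np.radians(15)
print('t',s['time'],'p',p,'ang',np.degrees(th),'r',np.hypot(*e),'grip',s['grip_width'],'F',s['contact_force'],'tilt',M[:,0],'yawY',np.degrees(np.arctan2(M[1,1],M[0,1])))
prev=p
for k in range(1,n+1):
    q=np.array([*(ax+.058*np.array([np.cos(th-k*st),np.sin(th-k*st)])),.278])
    print(np.round(M.T@(q-prev)*1000,1).tolist(),end=' '); prev=q
E
python3 plan.py .595 .085 6
```

```text
t 4.5667 p [0.5806 0.14   0.2781] ang 104.62696685468283 r 0.05683061275115244 grip 0.24525449469659302 F [0.3625 0.994  1.6763] tilt [ 0.0064  0.006  -1.    ] yawY 41.265705667294874
[0.2, 13.1, 7.5] [0.1, 9.9, 11.5] [0.1, 6.6, 13.6] [0.0, 2.9, 14.9] [-0.0, -1.1, 15.1] [-0.0, -5.0, 14.3]
```

```bash
python3 -m handwheel '[[0,13,7.5,0,0,0,10],[0,10,11.5,0,0,0,10],[0,6.5,13.5,0,0,0,10],[0,3,15,0,0,0,10],[0,-1,15,0,0,0,10],[0,-5,14.5,0,0,0,10]]'
python3 plan.py .595 .085 12
```

```text
time: 5.07
ee_pos: [0.6504, 0.1, 0.278]
ee_rot: [2.431, 1.566, 1.586]
contact_force: [-13.2, -0.4, 7.5]
grip_width: 0.244
t 5.0667 p [0.6504 0.1    0.278 ] ang 15.094845189578791 r 0.057415429331815634 grip 0.2435577957240845 F [-13.1886  -0.4415   7.468 ] tilt [-0.0001  0.0046 -1.    ] yawY 41.55237062523084
[-0.0, -7.9, 12.8] [-0.1, -11.4, 9.9] [-0.1, -13.6, 6.6] [-0.1, -14.9, 2.9] [-0.0, -15.1, -1.0] [-0.0, -14.3, -4.9] [-0.0, -12.6, -8.5] [0.0, -9.9, -11.4] [0.0, -6.6, -13.6] [0.0, -2.9, -14.9] [0.1, 1.0, -15.1] [0.1, 4.9, -14.3]
```

```bash
python3 -m handwheel '[[0,-8.5,12,0,0,0,10],[0,-11.5,10,0,0,0,10],[0,-13.5,6.5,0,0,0,10],[0,-15,3,0,0,0,10],[0,-15,-1,0,0,0,10],[0,-14.5,-5,0,0,0,10],[0,-12.5,-8.5,0,0,0,10],[0,-10,-11.5,0,0,0,10],[0,-6.5,-13.5,0,0,0,10],[0,-3,-15,0,0,0,10]]'
python3 plan.py .594 .085 16
```

```text
time: 5.9
ee_pos: [0.5537, 0.0421, 0.2782]
ee_rot: [1.912, 1.557, 1.066]
contact_force: [14.5, 10.2, -7.9]
grip_width: 0.245
t 5.9 p [0.5537 0.0421 0.2782] ang -133.1880161830417 r 0.05884809547418466 grip 0.24540220049140232 F [14.4865 10.2039 -7.863 ] tilt [ 0.0065  0.0117 -0.9999] yawY 41.556072544059816
[0.3, 1.4, -15.2] [0.1, 4.5, -14.5] [0.2, 8.1, -12.8] [0.2, 11.1, -10.3] [0.2, 13.4, -7.1] [0.2, 14.8, -3.3] [0.2, 15.1, 0.6] [0.2, 14.5, 4.5] [0.1, 12.8, 8.1] [0.1, 10.3, 11.1] [0.0, 7.1, 13.4] [-0.0, 3.3, 14.8] [-0.1, -0.6, 15.1] [-0.1, -4.5, 14.5] [-0.2, -8.1, 12.8] [-0.2, -11.1, 10.3]
```

```bash
python3 -m handwheel '[[0,2,-14.5,0,0,0,10],[0,5,-14,0,0,0,10],[0,8,-12.5,0,0,0,10],[0,11,-10,0,0,0,10],[0,13.5,-7,0,0,0,10],[0,15,-3.5,0,0,0,10],[0,15,0.5,0,0,0,10],[0,14.5,4.5,0,0,0,10],[0,13,8,0,0,0,10],[0,10.5,11,0,0,0,10],[0,7,13.5,0,0,0,10],[0,3.5,15,0,0,0,10]]'
python3 plan.py .594 .085 12
```

```text
time: 6.9
ee_pos: [0.637, 0.1239, 0.278]
ee_rot: [0.596, 1.569, -0.253]
contact_force: [-21.9, -17.0, 15.0]
grip_width: 0.241
t 6.9 p [0.637  0.1239 0.278 ] ang 42.09940188602608 r 0.05796421906429111 grip 0.24066442158333426 F [-21.919  -16.9778  14.9699] tilt [ 0.0021 -0.0005 -1.    ] yawY 41.404570413753866
[0.0, -1.8, 15.0] [0.0, -5.6, 14.1] [0.0, -9.1, 12.1] [0.0, -11.9, 9.4] [-0.0, -13.9, 6.0] [-0.0, -15.0, 2.2] [-0.0, -15.0, -1.8] [-0.0, -14.1, -5.6] [-0.0, -12.1, -9.1] [-0.0, -9.4, -11.9] [-0.0, -6.0, -13.9] [-0.0, -2.2, -15.0]
```

```bash
python3 -m handwheel '[[0,-4,14,0,0,0,10],[0,-6.5,13,0,0,0,10],[0,-9.5,12,0,0,0,10],[0,-12,9.5,0,0,0,10],[0,-14,6,0,0,0,10],[0,-15,2,0,0,0,10],[0,-15,-2,0,0,0,10]]'
python3 plan.py .594 .085 3
```

```text
time: 7.48
ee_pos: [0.6255, 0.0345, 0.2781]
ee_rot: [1.396, 1.562, 0.552]
contact_force: [1.1, 2.2, 2.0]
grip_width: 0.245
t 7.4833 p [0.6255 0.0345 0.2781] ang -58.08631442397526 r 0.059502530437474686 grip 0.24451850676528977 F [1.1425 2.2445 2.0477] tilt [ 0.0072  0.0044 -1.    ] yawY 41.63624537205844
[0.0, -14.2, -6.0] [-0.1, -12.8, -8.1] [-0.1, -10.3, -11.1]
```

```bash
python3 -m handwheel '[[0,-13,-5,0,0,0,10],[0,-7,-4,0,0,0,10],[0,0,0,0,0,0,10]]'
python3 plan.py .594 .085 2
python3 - <<'E'
from h import *
for n in('side','wrist'):
    im,d=bot.grab_frame(n); c=bot.camera_params(n)
    if n=='side': cv2.imwrite('pics/s2.png',cv2.resize(im[100:300,220:460,::-1],None,fx=3,fy=3,interpolation=cv2.INTER_CUBIC))
    for t in('start_top','stop_top','pad_face','wheel_axis'):
        for r in bot.pinpoint(t,n)[:2]: print(n,t,r['conf'],np.array(r['point'])*[400,640],atd(c,r['point'],d),atz(c,r['point'],.12))
E
```

```text
time: 7.73
ee_pos: [0.6033, 0.0263, 0.2782]
ee_rot: [1.404, 1.561, 0.558]
contact_force: [-1.2, -1.0, -1.4]
grip_width: 0.245
t 7.7333 p [0.6033 0.0263 0.2782] ang -81.01175947912463 r 0.0594579745555831 grip 0.24522536574457862 F [-1.245  -0.9929 -1.3803] tilt [ 0.0085  0.0053 -0.9999] yawY 41.52958769807605
[0.1, -10.8, -11.0] [-0.1, -8.7, -12.4] side start_top 0.42 [228.8 363.2] [ 0.6107 -0.1339  0.132 ] [ 0.62   -0.1281  0.12  ]
side stop_top 0.39 [204.2 369.6] [ 0.6993 -0.0927  0.1281] [ 0.7063 -0.0885  0.12  ]
side pad_face 0.36 [155.92 313.28] [ 0.5646 -0.0076  0.3408] [0.7718 0.1692 0.12  ]
side pad_face 0.35 [185.32  292.224] [0.5767 0.0794 0.1875] [0.6299 0.1306 0.12  ]
side wheel_axis 0.7 [147.4 297.6] [0.6391 0.1107 0.2631] [0.7736 0.2352 0.12  ]
wrist start_top 0.62 [298.2   235.904] [ 0.619  -0.1269  0.1301] [ 0.6214 -0.1344  0.12  ]
wrist start_top 0.23 [294.8   314.176] [0.5982 0.0329 0.316 ] [ 0.6888 -0.0691  0.12  ]
wrist stop_top 0.29 [319.8   147.904] [ 0.5624 -0.3411  0.015 ] [ 0.5591 -0.2302  0.12  ]
wrist wheel_axis 0.97 [194.6   390.592] [0.6102 0.0825 0.2665] [0.6675 0.0777 0.12  ]
```

View pics/s2.png

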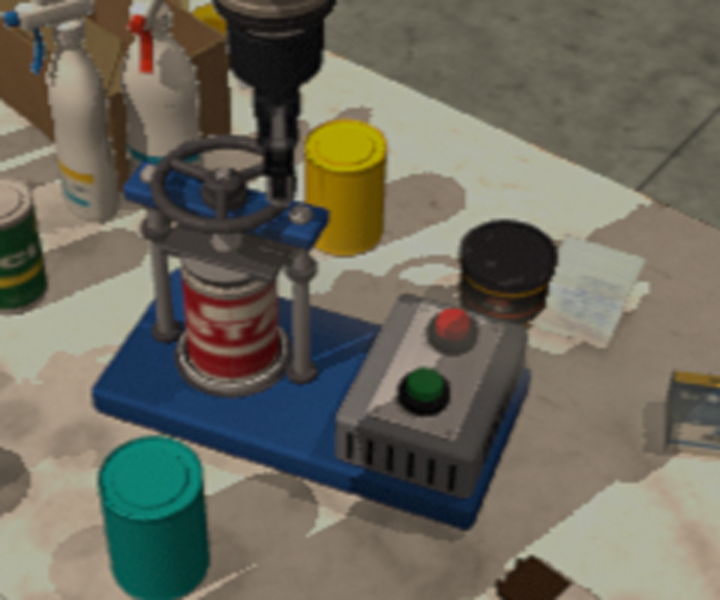

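The clamp plate is now down at the lid (crop 225,250), the stem has sunk, and the tin still stands in its tray. Green start is at (424,388) and red stop at (452,325). By my estimate the wheel is at about 11.1 rad, so I'll let go, rise and look at the button.

```bash
python3 -m handwheel '[[0,0,0,0,0,0,50],[0,0,0,0,0,0,50],[0,0,0,0,0,0,50],[0,0,0,0,0,0,50],[0,0,0,0,0,0,50],[-15,0,0,0,0,0,50],[-30,0,0,0,0,0,50],[-30,0,0,0,0,0,50],[-30,0,0,0,0,0,50],[-25,0,0,0,0,0,50]]'
python3 - <<'E'
from h import *
s,p,M=tool(); print(p,s['contact_force'],go([.615,-.10,.28]))
im,d=bot.grab_frame('wrist'); c=bot.camera_params('wrist'); K=c['K']
v,u=np.mgrid[:400,:640]; P=(np.stack([(u-K[0,2])/K[0,0]*d,-(v-K[1,2])/K[1,1]*d,-d],-1)@att(c['attitude']).T+np.array(c['origin']))
a=im.astype(int); w=(d>0)
g=w&(a[...,1]>a[...,0]*1.6)&(a[...,1]>a[...,2]*1.6)&(P[...,2]>.1)&(P[...,2]<.15)
r=w&(a[...,0]>a[...,1]*1.8)&(P[...,2]>.11)&(P[...,2]<.15)&(P[...,1]<-.04)
k=w&(P[...,2]>.312)&(P[...,2]<.325)&(np.hypot(P[...,0]-.603,P[...,1]-.026)<.03)
for n,m in(('green',g),('red',r),('crank',k)):
    Q=P[m]; 
    if len(Q): print(n,len(Q),np.median(Q,0),Q.min(0),Q.max(0))
E
```

```text
time: 9.07
ee_pos: [0.6012, 0.0263, 0.4061]
ee_rot: [2.996, 1.568, 2.151]
contact_force: [0.5, 0.1, 0.5]
grip_width: 0.587
[0.6012 0.0263 0.4061] [0.5217 0.0554 0.4713] [125.7833 -73.5163 104.0051]
green 235 [ 0.6183 -0.1205  0.1356] [ 0.6064 -0.1371  0.1295] [ 0.6349 -0.1082  0.1377]
red 345 [ 0.6951 -0.099   0.1359] [ 0.6814 -0.1219  0.1224] [ 0.7175 -0.0842  0.1383]
crank 208 [0.6014 0.0326 0.3216] [0.5964 0.0164 0.3122] [0.618  0.0374 0.325 ]
```

```bash
python3 -c "
from h import *
print(go([.620,-.123,.40]))"
```

```text
[ 10.568  -85.9632 123.3167]
```

```bash
python3 -m handwheel '[[0,-17,24.5,0,0,0,0],[0,-17,24.5,0,0,0,0],[0,-17,24.5,0,0,0,0],[0,-17,24.5,0,0,0,0],[0,-17,24.5,0,0,0,0],[30,0,0,0,0,0,0],[30,0,0,0,0,0,0],[30,0,0,0,0,0,0],[30,0,0,0,0,0,0],[30,0,0,0,0,0,0],[30,0,0,0,0,0,0],[10,0,0,0,0,0,0],[0,0,0,0,0,0,0]]'
python3 - <<'E'
from h import *
s,p,M=tool(); print(s['grip_width'],go([.620,-.1225,.136]),M[:,0])
im,d=bot.grab_frame('wrist'); cv2.imwrite('pics/w3.png',im[...,::-1])
im,d=bot.grab_frame('side'); cv2.imwrite('pics/s3.png',cv2.resize(im[100:300,220:460,::-1],None,fx=3,fy=3,interpolation=cv2.INTER_CUBIC))
E
```

```text
time: 10.2
ee_pos: [0.6249, -0.1286, 0.2172]
ee_rot: [1.079, 1.554, 0.234]
contact_force: [0.3, -0.1, 0.8]
grip_width: -0.0
-0.00045073307893010457 [81.1639 -0.8132 -8.4107] [ 0.0161  0.0038 -0.9999]
```

View pics/s3.png

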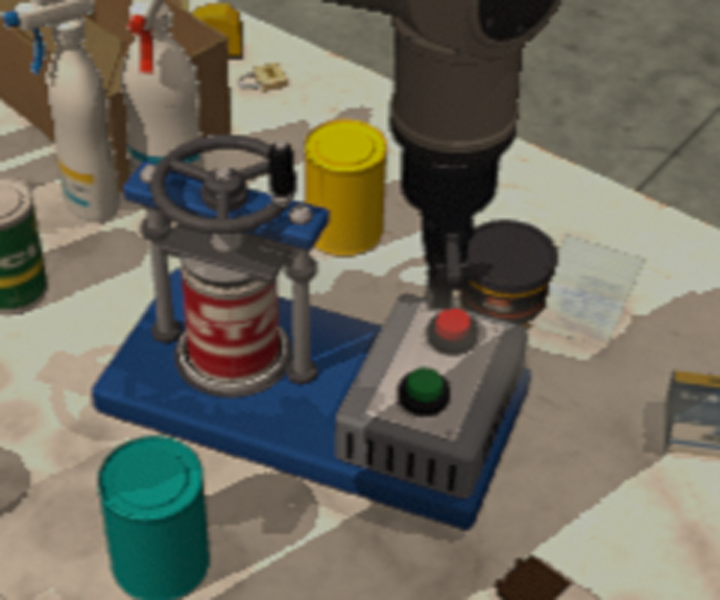

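View pics/w3.png

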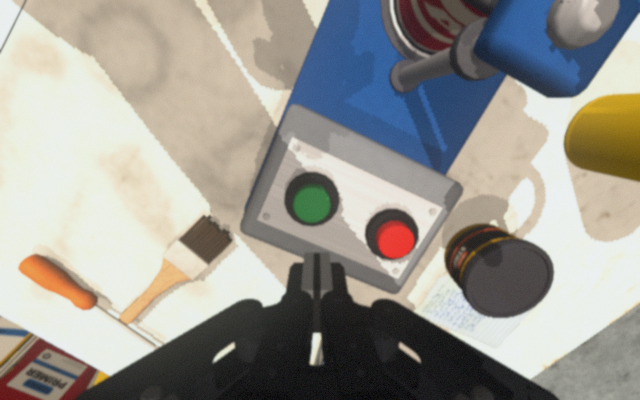

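The wheel has stayed put with the clamp on the lid. The wrist view shows green at (198,312), red at (238,395), and the brush and tin undisturbed. I'll take the green centre from this closer picture.

Run:
```python
from h import *
im,d=bot.grab_frame('wrist'); c=bot.camera_params('wrist'); s,p,M=tool()
for r in bot.pinpoint('start_top','wrist')[:1]: 
    q=atd(c,r['point'],d); print(r,q,go(q))
q=atd(c,[198/400,312/640],d); print(q,go(q))
q=atd(c,[238/400,395/640],d); print('red',q,go(q))
```

```text
{'point': [0.5085, 0.4806], 'conf': 0.66} [ 0.6169 -0.1258  0.133 ] [87.9923 -6.9851 -9.93  ]
[ 0.617  -0.1204  0.1309] [ 90.0686  -3.378  -13.9335]
red [ 0.6939 -0.0998  0.1329] [89.8423 67.7868 21.7645]
```

```bash
python3 -m handwheel '[[20,-4,-12,0,0,0,0],[20,0,0,0,0,0,0],[20,0,0,0,0,0,0],[10,0,0,0,0,0,0],[5,0,0,0,0,0,0],[0,0,0,0,0,0,0]]'; python3 -c "
from h import *
print(go([.617,-.122,.134]))"
```

```text
time: 10.9
ee_pos: [0.6241, -0.1228, 0.155]
ee_rot: [0.923, 1.531, 0.079]
contact_force: [-0.6, -0.6, -0.0]
grip_width: 0.001
[20.6783 -5.4558 -5.8446]
```

```bash
python3 -m handwheel '[[6,-6,-6,0,0,0,0],[5,-1,-1,0,0,0,0],[0,0,0,0,0,0,0]]'; python3 -c "
from h import *
print(go([.617,-.122,.134]),tool()[2])"
```

```text
time: 11.15
ee_pos: [0.6155, -0.1226, 0.1457]
ee_rot: [0.91, 1.527, 0.066]
contact_force: [-0.3, -0.2, 0.6]
grip_width: 0.001
[11.7112  1.1245  0.2813] [[ 0.0434  0.7467  0.6637]
 [ 0.0028  0.6642 -0.7475]
 [-0.9991  0.0343  0.0267]]
```

Over the button centre. Now pressing.

```bash
python3 -m handwheel '[[6,0,0,0,0,0,0],[4,0,0,0,0,0,0],[3,0,0,0,0,0,0]]'; python3 -m handwheel '[[3,0,0,0,0,0,0],[3,0,0,0,0,0,0]]';python3 -m handwheel '[[3,0,0,0,0,0,0]]'
```

```text
time: 11.4
ee_pos: [0.6167, -0.1227, 0.1334]
ee_rot: [0.907, 1.525, 0.062]
contact_force: [0.2, -0.7, -0.3]
grip_width: -0.003
time: 11.57
ee_pos: [0.6171, -0.1227, 0.1268]
ee_rot: [0.907, 1.525, 0.062]
contact_force: [-1.7, 0.9, 2.9]
grip_width: 0.002
time: 11.65
ee_pos: [0.6171, -0.1227, 0.1234]
ee_rot: [0.909, 1.525, 0.065]
contact_force: [-2.8, -0.4, 3.7]
grip_width: 0.004
```

```bash
python3 -m handwheel '[[3,0,0,0,0,0,0]]'; python3 -m handwheel '[[2,0,0,0,0,0,0]]';  python3 -m handwheel '[[1,0,0,0,0,0,0],[1,0,0,0,0,0,0]]'
```

```text
time: 11.73
ee_pos: [0.6175, -0.1228, 0.1214]
ee_rot: [0.917, 1.525, 0.072]
contact_force: [-25.0, 6.3, 68.5]
grip_width: 0.001
time: 11.82
ee_pos: [0.6175, -0.1228, 0.1215]
ee_rot: [0.941, 1.525, 0.096]
contact_force: [-27.2, 5.6, 58.9]
grip_width: -0.002
time: 11.98
ee_pos: [0.6172, -0.1228, 0.1226]
ee_rot: [0.975, 1.524, 0.13]
contact_force: [-7.7, 1.9, 13.3]
grip_width: -0.003
```

The button bottomed out at z≈0.1215, with the force well above 4 N for 0.25 s. Now retreating straight up and checking.

```bash
python3 -m handwheel '[[-10,0,0,0,0,0,0],[-25,0,0,0,0,0,0],[-35,0,0,0,0,0,0],[-35,0,0,0,0,0,0],[-35,0,0,0,0,0,0],[-30,0,0,0,0,0,0],[-30,0,0,0,0,0,0],[0,0,0,0,0,0,0],[0,0,0,0,0,0,0]]'
python3 - <<'E'
from h import *
im,d=bot.grab_frame('wrist'); c=bot.camera_params('wrist'); K=c['K']
v,u=np.mgrid[:400,:640]; P=(np.stack([(u-K[0,2])/K[0,0]*d,-(v-K[1,2])/K[1,1]*d,-d],-1)@att(c['attitude']).T+np.array(c['origin']))
a=im.astype(int); w=(d>0)
g=w&(a[...,1]>a[...,0]*1.6)&(a[...,1]>a[...,2]*1.6)&(P[...,2]>.1)&(P[...,2]<.15)
r=w&(a[...,0]>a[...,1]*1.8)&(P[...,2]>.11)&(P[...,2]<.15)&(P[...,1]<-.04)
for n,m in(('green',g),('red',r)):
    Q=P[m]; print(n,len(Q),np.median(Q,0) if len(Q) else '')
im,d=bot.grab_frame('side'); cv2.imwrite('pics/s4.png',cv2.resize(im[100:300,220:460,::-1],None,fx=3,fy=3,interpolation=cv2.INTER_CUBIC))
E
```

```text
time: 12.73
ee_pos: [0.6073, -0.1245, 0.333]
ee_rot: [0.959, 1.524, 0.112]
contact_force: [0.3, 0.3, -0.9]
grip_width: 0.002
green 498 [ 0.6172 -0.1232  0.131 ]
red 559 [ 0.6929 -0.1009  0.1309]
```

View pics/s4.png

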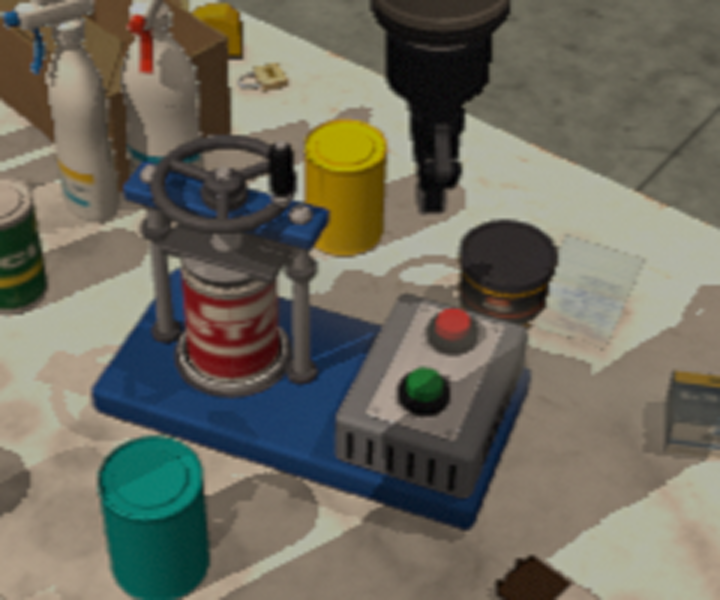

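Both buttons are out and level at 0.131 m. The clamp and tin are unchanged and the arm is clear of everything, so I'm handing the job in.

```bash
python3 -c "
from plant import bot
print(bot.finish_job())"
```

```text
the job is handed in; nothing more can be done
None
```

I clamped the red tin, then pressed the green start button fully in and let it spring back, and handed the job in at about 12.7 s. `finish_job` gives no verdict.

- **Clamping:** I gripped the crank from above and led it about 546° clockwise. That leaves the wheel at about 11.1 rad, which should mean about 5.5 mm of squeeze and about 16 N on the lid. I worked this out from the crank angle and the shaker's yaw; the pad force itself was not measured. The last picture shows the clamp plate down at the lid.
- **Start button:** I pressed it until it stopped. The fingertip was at z = 0.1215 m, from a contact height of about 0.131–0.133 m. The stop force peaked at about 69 N at the closed fingertips, under the 120 N wrist limit. It is above the 40 N limit, which I took to cover only the arm and gripper body, not the fingertips.
- **Last checks:** Both buttons were out and level at 0.131 m, and the tin stood upright in its tray. The arm was clear, with under 1 N on the tool. I saw no movement of the green tin or brush in the pictures, but did not re-measure them.
- **Problems on the way:** The first grasp was about 8 mm off-centre on the pads, so I redid it. Side and top camera positions differed from the wrist camera's by up to about 8 mm. I relied on the wrist camera.

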